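# Slide the tapered umbrella pattern out over the board's edge

### The arm

A 7-joint arm with a two-finger parallel gripper is mounted at the origin on the work surface. World frame = base frame: x ahead of the robot, y to its left, z up, the work surface at z = 0. Lengths are in m, angles in rad, forces in N, time in s.
With the tool pointing down it reaches from about 0.35 to 0.9 m from the base axis. Payload 8.1 kg.
Tool frame: the origin (TCP) lies midway between the tips of the shut fingers; the grasp point (between the pads) lies 19 mm behind it; z points along the fingers, x is the direction in which the jaws open and shut, and the axes are right-handed (so a half turn about z gives the same grasp; the last joint's range is limited). The gripper opens to 92 mm and grips with 3 to 60 N. Pads are 19 mm wide; open, the fingers measure 130 mm over their backs; the gripper's body (75 mm by 190 mm) begins 47 mm behind the grasp point.
Start: joints at [1.175, 0.434, 0.025, 1.573, -0.012, 1.134, -0.075], TCP at [0.18, -0.598, 0.227] pointing down, gripper open.
Joint ranges: [-2.62, 2.62], [-0.44, 2.09], [-1.27, 1.32], [0.08, 2.57], [-1.32, 4.46], [0.12, 2], [-2.74, 2.74]. Speed limits (rad/s): [2.22, 2.22, 3.01, 3.01, 3.14, 3.14, 3.14].

### API

Orientations are given as a rotation vector (axis times angle).
In Python, from cell import arm gives the robot as it stands.
- The arm moves only by the tool jog_arm, never from a script. Its argument "commands" is a list of rows, each an object with "translation": the shift along the tool's x, y, z in mm, a list of three; "turn": the turn, a rotation vector about the tool's x, y, z in rad, a list of three. A call has 1 to 12 rows; each row is the pose to reach, as a shift and turn from the pose commanded when the call began, along the tool's axes at that moment; what a row does not reach only later rows make up. A row lasts 1/12 s, in which the tool goes at most 41.7 mm and 7.16 degrees, less where a joint would pass 70% of its speed; a pose out of reach is approached as far as the arm can. A call with a gripper value outside its range is refused whole. "claw" is the closure, from -1 (fully open) to 1 (shut), so that 0 is half open, set as the call begins (left out, the last holds). The fingers move at their own pace and stop on an object; "grip_force" is the grip in N (left out, the last holds). Time passes only in rows, so rows that repeat a pose let the fingers close. It gives the time, the measured TCP pose, the force and the opening at its end, in the units of the state.
- arm.observe(): the state, without advancing time (a new reading comes with each control period).
- arm.get_image(name): name is "scene" or "top" or "wrist"; returns the picture (400x640x3 uint8, blue, green, red); there is no depth.
- arm.camera_info(name): a dict with "vertical_fov" (degrees; the focal length in pixels is half the picture's height over the tangent of half this angle, whatever the lens; pixels are square), "cx", "cy" (the principal point, pixels), "distortion" ([k1, k2, p1, p2, k3] as OpenCV has them; the pictures are not rectified), "eye" and "rotation" of the camera in the world. Camera axes: x right, y up, looking along -z (the intrinsics and any distortion apply to the point x, -y, -z); pixel columns grow to the right and rows downward; lengths in m; the calibration is good to about 2 mm. A picture is of the moment at which its call begins: read the wrist's pose just before it. camera_info takes no time and is no camera call; for the wrist camera it gives the pose at the moment of the call.
- arm.sign_off(): hands the job in, once; it reports no verdict.
Trained networks look in the newest picture that a camera, given by its name, has taken for a name from the list of things; names that differ only in an ending like _2 or _b are one class to them, and where a whole thing is asked for, a point or a joint stands for the part that bears it (a point fixed in the world has none). Each returns a list of dicts, best first, with "confidence" (0 to 1); they miss things now and then, are a little off and sometimes report something else, mostly with a low value. They report only what shows in the picture. A call takes as long as a camera call.
- arm.trace(camera, query): "region" (400x640 bool, what is visible of it) and "box" ([left, top, width, height] in pixels, round what is visible of it).
- arm.landmark_of(camera, query): "at" ([column, row] in pixels: a listed point, or the origin of a listed thing).
The state is a dict: "clock": time; "joints": joint angles; "dq": joint speeds; "joint_efforts": joint torques, N m; "position": TCP position; "ee_rot": TCP orientation; "force": force on the tool from outside, world axes, zero at the start; "ft_torque": the same for the moment, N m; "width": opening from 0.0 (shut) to 1.0 (fully open).
Only numpy, scipy, OpenCV 4.12 (cv2) and the standard library are available. Lean on these libraries where they do the work, as an engineer would, in place of code of your own. Each camera call takes 0.05 s, during which the arm holds its last target. There are 200 camera calls.

### The job

The tapered metal pattern is too thin and too wide to be picked off the work board as it lies. Slide it flat along the board, without lifting it, until about a third of its length sticks out over the board's open far edge, square to that edge, so that the next person can take hold of it. Leave it lying there, and leave the round and the oblong pattern where they are.

Things in the scene. Friction and masses are not known exactly. Their poses are not given: they have to be found in the camera images.
- tapered: Move this: bare aluminium plate, 4 mm thick, 0.12 kg, loose, friction on the board about 0.3; a tapered panel 120 mm long (its x), 115 mm wide at its -x end, 75 mm at its +x end. Origin: underside, mid-length. z up; +x, the narrow end, faces the open edge within 20 degrees at first. Mass centre 4 mm towards the wide end. Drags under 10-20 N pressed from above; pressed beyond the edge it tips.
- edge (a point): Middle of the top of the open edge of the fixed wooden board: 260 mm deep (point x), 600 mm long (point y, along the edge), top 45 mm above the table. +x points level off the board, away from the robot; z up. A fence 18 mm deep, 12 mm above the top, runs along the opposite edge. Cup (40 mm) and ferrule (56 mm tall) stand 275 mm from the middle, at the ends. Place and turn vary.
- round: A round pattern, the same 4 mm aluminium, 95 mm in diameter, lying flat on the board; to be left alone. Origin at the centre of its underside.
- oblong: An oblong pattern with parallel sides, the same 4 mm aluminium, 110 mm along its x and 70 mm along its y, lying flat on the board; to be left alone. Origin at the centre of its underside.

How it is judged:
At the end, for the whole second after the job is handed in: The tapered pattern lies at rest flat on the board (within about 3 degrees of level) with its leading end 22 to 56 mm beyond the open edge (its origin 4 to 38 mm inside the edge) and its long axis square to that edge within 12 degrees (x of tapered in the frame of edge between -0.038 and -0.004 m and y of tapered in the frame of edge between -0.26 and 0.26 m and z of tapered in the frame of edge between -0.005 and 0.006 m and angle between the x axis of tapered and the x axis of edge, either way round below 0.21 rad and angle between tapered's own z axis and vertical below 0.06 rad and linear speed of tapered below 0.02 m/s); the robot touches nothing.
It fails at once if the tapered pattern is lifted more than 15 mm off the board (z of tapered in the frame of edge above 0.015 m).
It fails at once if the round pattern is moved more than 15 mm (distance of round from where it was at the start of the episode above 0.015 m).
It fails at once if the oblong pattern is moved more than 15 mm (distance of oblong from where it was at the start of the episode above 0.015 m).
It also fails if it takes over 32 s, if anything falls off the work surface, if the arm or the gripper's body presses on something with over 40 N, if the wrist force passes 120 N, or if a joint passes its speed limit or range.

## Working session

There is one attempt and no reset: what is moved stays moved. The work goes in short steps, Python scripts to look and compute and a tool call to move; the robot and the scene stay as the last step left them, time stands still between calls to the robot, and variables do not carry over. Pictures are saved under pics/ and viewed, about 8 in all and at most 12, crops included, and the job is handed in when it is done.

Besides the shell and the picture viewer there is one more tool, called after "Call:" as name(argument=value, ...) on one line, values as JSON. jog_arm: Moves the arm, as the interface text tells. Its arguments: {"type":"object","properties":{"commands":{"type":"array","items":{"type":"object","properties":{"translation":{"type":"array","items":{"type":"number"}},"turn":{"type":"array","items":{"type":"number"}}}}},"claw":{"type":"number"},"grip_force":{"type":"number"}},"required":["commands"]}

```bash
mkdir -p pics
cat > h.py <<'E'
import numpy as np, cv2
from cell import arm
from scipy.spatial.transform import Rotation as R
def K(ci):
    f=200/np.tan(np.radians(ci["vertical_fov"]/2)); return np.array([[f,0,ci["cx"]],[0,f,ci["cy"]],[0,0,1.]])
def rot(ci):
    r=np.array(ci["rotation"],float); return r if r.shape==(3,3) else R.from_rotvec(r).as_matrix()
def ray2z(name,px,z,ci=None):
    ci=ci or arm.camera_info(name)
    u=cv2.undistortPoints(np.array(px,float).reshape(-1,1,2),K(ci),np.array(ci["distortion"],float)).reshape(-1,2)
    d=np.c_[u[:,0],-u[:,1],-np.ones(len(u))]@rot(ci).T
    e=np.array(ci["eye"]); return e+d*((z-e[2])/d[:,2])[:,None]
E
python3 - <<'E'
from h import *
s=arm.observe(); print(s)
for n in ("top","scene"):
    im=arm.get_image(n); cv2.imwrite(f"pics/{n}0.png",im); ci=arm.camera_info(n); print(n,ci)
    for q in ("tapered","edge","round","oblong"):
        for l in arm.landmark_of(n,q)[:2]: print(q,"lm",l["at"],l["confidence"],ray2z(n,l["at"],.045))
        if q!="edge":
            for t in arm.trace(n,q)[:2]:
                m=t["region"].astype(np.uint8); c=max(cv2.findContours(m,0,2)[0],key=cv2.contourArea)
                p=cv2.approxPolyDP(c,5,True).reshape(-1,2); print(q,t["confidence"],t["box"],p.tolist(),ray2z(n,p,.049)[:,:2].round(3).tolist())
print(arm.observe()["clock"])
E
```

```text
{'clock': 0.0, 'joints': array([ 1.17536741,  0.43519763,  0.02499152,  1.57412208, -0.01158628,
        1.13398228, -0.07505703]), 'dq': array([-2.96879223e-04, -1.95869965e-04, -1.55713782e-03, -6.75235632e-04,
        9.27597709e-04,  8.03934326e-05,  7.29224316e-04]), 'joint_efforts': array([ 5.03449410e-04, -6.67849016e+01,  9.84944478e-01, -3.14458215e+01,
       -6.05343212e-02,  4.28984861e-02,  1.79695767e-04]), 'position': array([ 0.18019354, -0.59791912,  0.22595127]), 'ee_rot': array([-2.52108652e+00,  1.87315447e+00,  2.11313832e-03]), 'force': array([-0.16905343, -0.01394406, -0.66611394]), 'ft_torque': array([-0.0149542 , -0.05106117, -0.00610706]), 'width': 0.9985690829677211}
top {'vertical_fov': 45.186441646200024, 'cx': 320.0918292834388, 'cy': 202.88849642162413, 'distortion': array([-0.14570026,  0.        ,  0.        ,  0.        ,  0.        ]), 'eye': array([0.48678309, 0.02325051, 0.96201358]), 'rotation': array([ 0.11193238, -0.06999118, -1.58924455])}
tapered lm [331.1, 253.1] 0.64 [[0.49694055 0.02758368 0.045     ]]
tapered 0.89 [295.4, 220.9, 61.4, 66.1
[... 1172 characters left out ...]
71, 166]] [[0.434, -0.014], [0.55, -0.015], [0.563, 0.054], [0.453, 0.093]]
edge lm [321.4, 235.5] 0.73 [[0.63813097 0.0371531  0.045     ]]
round lm [413.3, 203.7] 0.72 [[0.52093412 0.1915872  0.045     ]]
round 0.81 [393.2, 185.6, 45.0, 40.4] [[392, 195], [395, 214], [411, 225], [426, 225], [439, 214], [437, 197], [422, 187], [404, 186]] [[0.515, 0.148], [0.557, 0.16], [0.573, 0.193], [0.566, 0.221], [0.534, 0.242], [0.495, 0.234], [0.478, 0.203], [0.486, 0.167]]
oblong lm [276.1, 160.2] 0.85 [[ 0.48859548 -0.10354848  0.045     ]]
oblong 0.64 [252.7, 140.5, 40.6, 40.4] [[266, 138], [254, 176], [287, 180], [296, 142]] [[0.437, -0.145], [0.544, -0.131], [0.535, -0.063], [0.431, -0.078]]
0.8
```

View pics/top0.png

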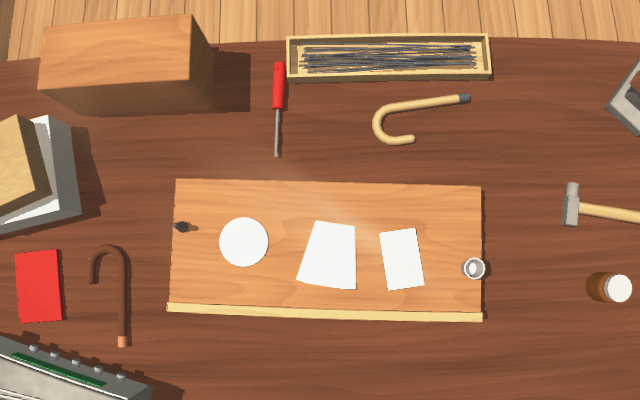

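View pics/scene0.png

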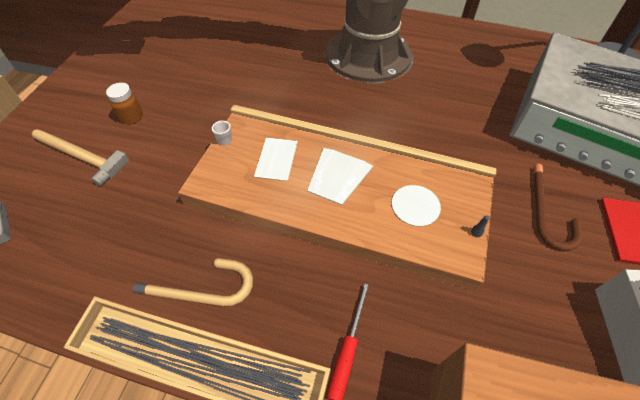

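The top view shows the fence near the robot and the open edge from (176,179) to (481,187). The tapered plate is between the round (243,242) and the oblong (401,259) patterns, narrow end towards the edge. Next I work out the edge frame and the move.

Run:
```python
from h import *
e=ray2z("top",[[176,179],[481,187]],.045); e2=ray2z("scene",[[181,201],[482,274]],.045); print(e,e2)
d=e[0]-e[1]; print("edge normal yaw deg top",np.degrees(np.arctan2(-d[0],d[1])))
d2=e2[1]-e2[0]; print("scene",np.degrees(np.arctan2(-d2[0],d2[1])))
s=arm.observe(); M=R.from_rotvec(s["ee_rot"]).as_matrix(); print(M.round(3),s["position"])
```

```text
[[ 0.64726794  0.33066405  0.045     ]
 [ 0.61761769 -0.26672242  0.045     ]] [[ 0.63850606 -0.24903536  0.045     ]
 [ 0.63713624  0.32927921  0.045     ]]
edge normal yaw deg top -2.841445199657906
scene 0.13571281919945488
[[ 0.289 -0.957  0.   ]
 [-0.957 -0.289 -0.   ]
 [ 0.     0.    -1.   ]] [ 0.18037692 -0.59843312  0.22674508]
```

Call:
jog_arm(commands=[{"translation":[-15,-13,0],"turn":[0,0,0.02]},{"translation":[-45,-40,0],"turn":[0,0,0.05]},{"translation":[-75,-66,0],"turn":[0,0,0.09]},{"translation":[-105,-92,0],"turn":[0,0,0.12]},{"translation":[-135,-119,0],"turn":[0,0,0.16]},{"translation":[-165,-145,0],"turn":[0,0,0.19]},{"translation":[-195,-172,0],"turn":[0,0,0.22]},{"translation":[-225,-198,0],"turn":[0,0,0.25]},{"translation":[-255,-224,0],"turn":[0,0,0.28]},{"translation":[-285,-251,0],"turn":[0,0,0.31]},{"translation":[-310,-273,0],"turn":[0,0,0.34]},{"translation":[-325,-286,0],"turn":[0,0,0.36]}], claw=0)

```text
clock: 1.8
position: [0.3618, -0.2011, 0.2271]
ee_rot: [-2.147, 2.292, -0.001]
force: [0.3, -0.2, 0.5]
width: 0.5
```

Call:
jog_arm(commands=[{"translation":[-20,-8,5],"turn":[0,0,0.01]},{"translation":[-50,-19,15],"turn":[0,0,0.03]},{"translation":[-80,-30,28],"turn":[0,0,0.04]},{"translation":[-110,-41,42],"turn":[0,0,0.06]},{"translation":[-140,-53,56],"turn":[0,0,0.07]},{"translation":[-170,-64,70],"turn":[0,0,0.09]},{"translation":[-200,-75,84],"turn":[0,0,0.1]},{"translation":[-225,-85,96],"turn":[0,0,0.11]},{"translation":[-238,-89,104],"turn":[0,0,0.12]},{"translation":[-242,-91,107],"turn":[0,0,0.12]},{"translation":[-242,-91,107],"turn":[0,0,0.12]}])

```text
clock: 2.72
position: [0.4674, 0.0314, 0.1192]
ee_rot: [2.006, -2.417, -0.001]
force: [-0.0, -0.4, -0.1]
width: 0.503
```

Run:
```python
from h import *
s=arm.observe(); M=R.from_rotvec(s["ee_rot"]).as_matrix(); print(s["clock"],s["position"],s["force"],M.round(3).tolist())
ci=arm.camera_info("wrist"); im=arm.get_image("wrist"); cv2.imwrite("pics/w1.png",im); print(ci)
for q in ("edge","tapered"):
    for l in arm.landmark_of("wrist",q)[:1]: print(q,l["at"],l["confidence"],ray2z("wrist",l["at"],.045,ci))
for t in arm.trace("wrist","tapered")[:1]:
    m=t["region"].astype(np.uint8); c=max(cv2.findContours(m,0,2)[0],key=cv2.contourArea)
    p=cv2.approxPolyDP(c,8,True).reshape(-1,2); print(t["confidence"],p.tolist(),ray2z("wrist",p,.049,ci)[:,:2].round(3).tolist())
```

```text
2.7167 [0.46741738 0.03143605 0.11917619] [-0.03631713 -0.35480185 -0.14017924] [[-0.184, -0.983, -0.001], [-0.983, 0.184, 0.0], [0.0, 0.001, -1.0]]
{'vertical_fov': 71.6197285921804, 'cx': 322.27362498461173, 'cy': 198.812656967465, 'distortion': array([0.01375996, 0.        , 0.        , 0.        , 0.        ]), 'eye': array([0.54584072, 0.01720042, 0.27722372]), 'rotation': array([-0.21931808,  0.26385357, -1.7409906 ])}
tapered [318.3, 177.5] 0.61 [[0.49439961 0.03024745 0.045     ]]
0.68 [[271, 104], [260, 235], [381, 234], [365, 104]] [[0.559, 0.055], [0.453, 0.091], [0.434, -0.015], [0.546, -0.017]]
```

View pics/w1.png

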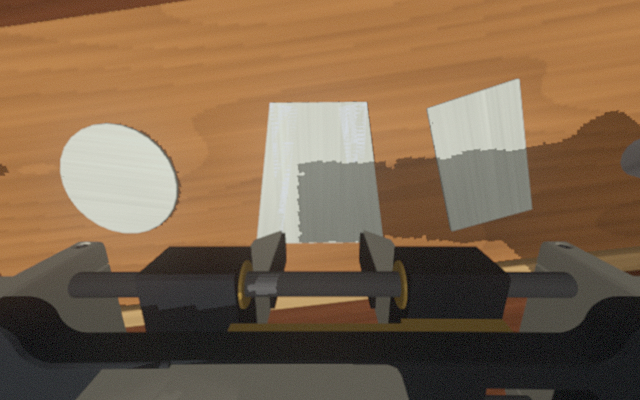

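The wrist view shows the plate square to the jaws, with the tips over its rear part (columns 270 and 378). The round and oblong patterns are clear. I descend until contact.

Call:
jog_arm(commands=[{"translation":[0,0,12]},{"translation":[0,0,32]},{"translation":[0,0,50]},{"translation":[0,0,60]},{"translation":[0,0,65]},{"translation":[0,0,67]},{"translation":[0,0,69]},{"translation":[0,0,70]},{"translation":[0,0,70]},{"translation":[0,0,70]}])

```text
schema error: expected keys translation, turn
```

Run:
```python
from h import *
ci=arm.camera_info("wrist"); print(arm.observe()["position"],arm.observe()["force"])
e=np.array([0.54584072,0.01720042,0.27722372]);
c=dict(vertical_fov=71.6197,cx=322.2736,cy=198.8127,distortion=[0.01376,0,0,0,0],eye=e,rotation=[-0.21931808,0.26385357,-1.7409906])
p=ray2z("wrist",[[0,27],[140,1]],.045,c);print(p)
```

```text
[0.46742171 0.0291166  0.12026481] [ 0.14222065 -0.27837287 -0.26039755]
[[0.64538563 0.23515231 0.045     ]
 [0.64350039 0.13067389 0.045     ]]
```

Call:
jog_arm(commands=[{"translation":[0,0,12],"turn":[0,0,0]},{"translation":[0,0,32],"turn":[0,0,0]},{"translation":[0,0,50],"turn":[0,0,0]},{"translation":[0,0,60],"turn":[0,0,0]},{"translation":[0,0,65],"turn":[0,0,0]},{"translation":[0,0,67],"turn":[0,0,0]},{"translation":[0,0,69],"turn":[0,0,0]},{"translation":[0,0,70],"turn":[0,0,0]},{"translation":[0,0,70],"turn":[0,0,0]},{"translation":[0,0,70],"turn":[0,0,0]}])

```text
clock: 3.75
position: [0.4679, 0.0306, 0.0502]
ee_rot: [-2.004, 2.419, -0.001]
force: [-0.1, 0.9, 0.2]
width: 0.502
```

Call:
jog_arm(commands=[{"translation":[0,0,1],"turn":[0,0,0]},{"translation":[0,0,2],"turn":[0,0,0]},{"translation":[0,0,2],"turn":[0,0,0]},{"translation":[0,0,2],"turn":[0,0,0]}])

```text
clock: 4.08
position: [0.468, 0.0307, 0.0492]
ee_rot: [-2.004, 2.419, -0.002]
force: [-5.2, -1.3, 22.1]
width: 0.5
```

Call:
jog_arm(commands=[{"translation":[0,0,-0.4],"turn":[0,0,0]},{"translation":[-0.4,-2,-0.4],"turn":[0,0,0]},{"translation":[-1,-5,-0.4],"turn":[0,0,-0.01]},{"translation":[-2,-10,-0.4],"turn":[0,0,-0.015]},{"translation":[-3,-16,-0.4],"turn":[0,0,-0.02]},{"translation":[-4,-22,-0.4],"turn":[0,0,-0.03]},{"translation":[-5,-28,-0.4],"turn":[0,0,-0.04]},{"translation":[-6,-33,-0.4],"turn":[0,0,-0.045]},{"translation":[-7,-37,-0.4],"turn":[0,0,-0.05]},{"translation":[-7.4,-39,-0.4],"turn":[0,0,-0.05]},{"translation":[-7.5,-40,-0.4],"turn":[0,0,-0.05]}])

```text
clock: 5.0
position: [0.5088, 0.0308, 0.0492]
ee_rot: [-2.063, 2.368, -0.001]
force: [-4.6, 0.7, 15.9]
width: 0.5
```

```bash
cat > look.py <<'E'
from h import *
import sys
s=arm.observe(); print(s["clock"],s["position"],s["force"])
for n in ("top","scene","wrist"):
    ci=arm.camera_info(n); im=arm.get_image(n); cv2.imwrite(f"pics/{n}{sys.argv[1]}.png",im)
    for q in ("tapered","edge"):
        for l in arm.landmark_of(n,q)[:1]: print(n,q,l["confidence"],ray2z(n,l["at"],.045,ci).round(4))
    for t in arm.trace(n,"tapered")[:1]:
        m=t["region"].astype(np.uint8); c=max(cv2.findContours(m,0,2)[0],key=cv2.contourArea)
        p=cv2.approxPolyDP(c,5,True).reshape(-1,2); print(n,t["confidence"],p.tolist(),ray2z(n,p,.049,ci)[:,:2].round(3).tolist())
E
python3 look.py 2
```

```text
5.0 [0.50881608 0.03084602 0.04924491] [-4.63610288  0.68439836 15.91845007]
top edge 0.88 [[0.6298 0.0392 0.045 ]]
scene tapered 0.66 [[0.5364 0.0309 0.045 ]]
scene edge 0.24 [[0.5183 0.1958 0.045 ]]
scene 0.94 [[329, 167], [322, 180], [314, 174], [304, 207], [339, 221], [368, 179], [359, 176], [347, 187], [342, 170]] [[0.479, 0.01], [0.516, 0.005], [0.506, -0.015], [0.589, -0.011], [0.601, 0.061], [0.488, 0.094], [0.486, 0.075], [0.52, 0.057], [0.48, 0.037]]
wrist tapered 0.6 [[ 0.4833 -0.1058  0.045 ]]
wrist edge 0.62 [[0.6344 0.0324 0.045 ]]
wrist 0.66 [[384, 100], [246, 100], [235, 244], [249, 245], [280, 229], [286, 234], [286, 270], [360, 269], [364, 230], [397, 245]] [[0.59, -0.013], [0.6, 0.06], [0.517, 0.085], [0.515, 0.077], [0.523, 0.056], [0.52, 0.053], [0.495, 0.057], [0.489, 0.009], [0.516, 0.004], [0.503, -0.015]]
```

Call:
jog_arm(commands=[{"translation":[-0.3,-2,0],"turn":[0,0,0]},{"translation":[-1,-6,0],"turn":[0,0,-0.01]},{"translation":[-1.8,-13,0],"turn":[0,0,-0.02]},{"translation":[-2.8,-20,0],"turn":[0,0,-0.03]},{"translation":[-3.8,-28,0],"turn":[0,0,-0.04]},{"translation":[-4.9,-36,0],"turn":[0,0,-0.05]},{"translation":[-6,-44,0],"turn":[0,0,-0.06]},{"translation":[-7.1,-52,0],"turn":[0,0,-0.07]},{"translation":[-8,-59,0],"turn":[0,0,-0.08]},{"translation":[-8.8,-64,0],"turn":[0,0,-0.09]},{"translation":[-9.2,-67,0],"turn":[0,0,-0.09]},{"translation":[-9.2,-67,0],"turn":[0,0,-0.09]}])

```text
clock: 6.6
position: [0.5773, 0.0308, 0.0494]
ee_rot: [-2.167, 2.272, -0.002]
force: [-0.4, -0.2, 8.9]
width: 0.497
```

```bash
python3 look.py 3
```

```text
6.6 [0.57725329 0.03076365 0.0493662 ] [-0.42163388 -0.20436131  8.88054209]
scene tapered 0.9 [[0.6003 0.0346 0.045 ]]
scene 0.74 [[304, 200], [296, 241], [334, 252], [358, 207], [338, 215], [333, 199], [317, 196], [313, 208]] [[0.573, -0.016], [0.664, -0.004], [0.667, 0.068], [0.561, 0.089], [0.589, 0.056], [0.556, 0.038], [0.557, 0.006], [0.586, 0.006]]
wrist tapered 0.92 [[0.6023 0.0348 0.045 ]]
wrist 0.9 [[384, 99], [246, 100], [235, 245], [280, 229], [286, 234], [286, 270], [359, 270], [364, 230], [398, 245]] [[0.662, -0.006], [0.665, 0.068], [0.58, 0.086], [0.59, 0.057], [0.586, 0.053], [0.561, 0.056], [0.558, 0.008], [0.586, 0.005], [0.575, -0.016]]
```

View pics/wrist3.png

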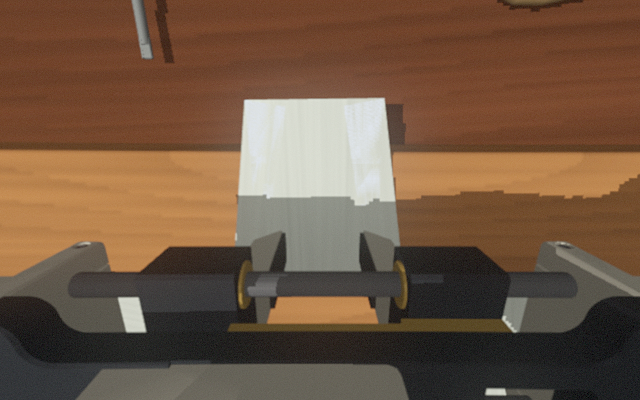

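Run:
```python
from h import *
print(ray2z("wrist",[[20,149],[228,149],[400,150.5],[620,151]],.045), ray2z("wrist",[[246,100],[384,99]],.049))
```

```text
[[ 0.64457398  0.20150037  0.045     ]
 [ 0.63938255  0.08310593  0.045     ]
 [ 0.63381411 -0.01673086  0.045     ]
 [ 0.62720088 -0.14232655  0.045     ]] [[ 0.66533096  0.06818731  0.049     ]
 [ 0.6623442  -0.00605368  0.049     ]]
```

Call:
jog_arm(commands=[{"translation":[0,0,0.3],"turn":[0,0,0]},{"translation":[-0.1,-2,0.3],"turn":[0,0,0]},{"translation":[-0.2,-5,0.3],"turn":[0,0,0]},{"translation":[-0.4,-8,0.3],"turn":[0,0,0]},{"translation":[-0.6,-11,0.3],"turn":[0,0,0]},{"translation":[-0.6,-12,0.3],"turn":[0,0,0]},{"translation":[-0.6,-12,0.3],"turn":[0,0,0]},{"translation":[-0.6,-12,-1],"turn":[0,0,0]},{"translation":[-0.6,-12,-5],"turn":[0,0,0]},{"translation":[-0.6,-12,-20],"turn":[0,0,0]},{"translation":[-0.6,-12,-45],"turn":[0,0,0]},{"translation":[-0.6,-12,-70],"turn":[0,0,0]}])

```text
clock: 8.2
position: [0.587, 0.0304, 0.1183]
ee_rot: [2.167, -2.272, -0.002]
force: [-0.7, 0.1, 0.7]
width: 0.499
```

```bash
python3 look.py 4
```

```text
8.2 [0.58697004 0.03040423 0.11832568] [-0.68304777  0.07305589  0.70769632]
scene tapered 0.97 [[0.6074 0.0404 0.045 ]]
wrist tapered 0.86 [[0.6157 0.0332 0.045 ]]
wrist 0.74 [[364, 100], [267, 103], [255, 238], [279, 230], [286, 242], [358, 241], [364, 230], [382, 234]] [[0.674, -0.005], [0.676, 0.069], [0.563, 0.092], [0.57, 0.07], [0.558, 0.065], [0.556, 0.0], [0.566, -0.005], [0.561, -0.021]]
```

View pics/wrist4.png

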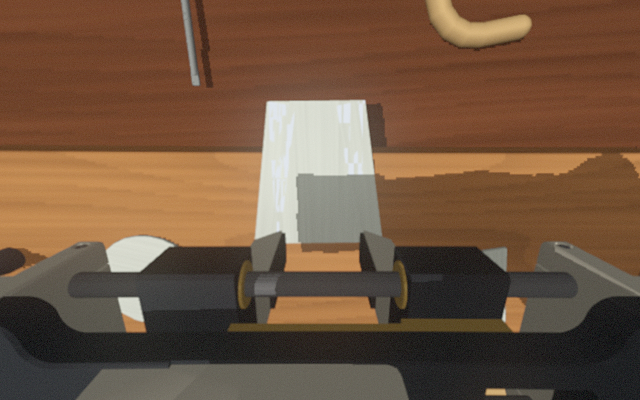

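View pics/scene4.png

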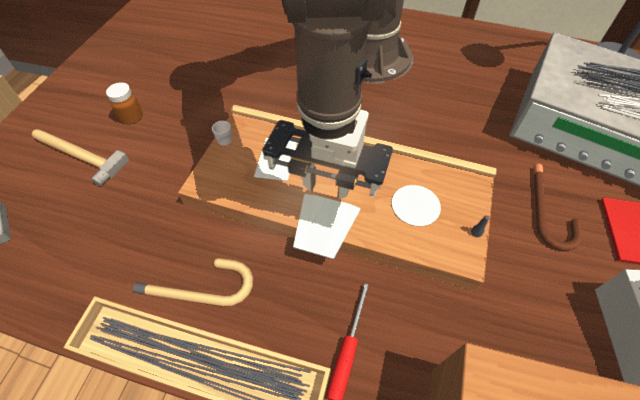

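The wrist view shows the plate flat: front end at row 101, edge at row 150, square to it. In the scene view the round and oblong patterns look unmoved. I run one last numeric check and hand in.

Run:
```python
from h import *
print(ray2z("wrist",[[255,150],[380,151]],.045)[:,:2], ray2z("wrist",[[267,102],[364,100]],.049)[:,:2])
for q in("round","oblong"): print(q,[ray2z("scene",l["at"],.045).round(3) for l in arm.landmark_of("scene",q)[:1]])
arm.sign_off(); print(arm.observe()["clock"])
```

```text
[[ 0.64047883  0.08399132]
 [ 0.63479103 -0.01902405]] [[ 0.67702491  0.06935478]
 [ 0.67496083 -0.00532127]]
round [array([[0.52 , 0.195, 0.045]])]
oblong [array([[ 0.487, -0.1  ,  0.045]])]
the job is handed in; nothing more can be done
the job is handed in; nothing more can be done
```

The tapered pattern now lies flat on the board, sticking out about 38 mm over the open edge and square to it within about 2°. I pressed on its rear part with the half-open fingertips at about 9–22 N, slid it about 120 mm and turned it about 8°. I then raised the fingertips about 70 mm clear of the board and handed the job in at about 8.5 s.

- **Overhang:** the wrist camera puts the leading end at x ≈ 0.676 and the edge at ≈ 0.638. The origin is therefore about 22 mm inside the edge, within the allowed 4 to 38 mm.
- **Other patterns:** the round and the oblong read within about 4 mm of their starting positions, which is within measurement error.
- **Disagreements:** the cameras placed the edge up to about 1 cm apart (0.630–0.640 m), so I relied on the wrist view, which shows the edge and the plate together. At the end, the scene camera's rougher reading put the origin about 8 mm further back (x ≈ 0.607), about 30 mm inside the edge and still within the limit.
- **Missed and wrong readings:** the networks reported no tapered pattern in the top view once the arm was over it. On two mid-slide pictures they also gave clearly wrong points, which I ignored.
- **Refused move:** one move call was rejected for a missing field, and the arm did not move.

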